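# Put the ball bar back in its case and snap the lid shut

## Task

The reference ball bar has been scanned: lift it off its sloping stand, lay it down gently (not dropped) in the two rests of its open case with one white ball in each, and let go. Then swing the case lid down without flinging it and press its front edge until the catches snap and it is fully shut. Leave the other things lying around where they are.

Things in the scene. Friction and masses are not known exactly. Their poses are not given: they have to be found in the camera images.
- ballbar: Ball bar, loose, 0.2 kg, 178 mm long: two white balls 38 mm across, centres 140 mm apart, on a black rod 14 mm thick; the middle 50 mm is a fluorescent yellow sleeve 18 mm thick (the grip). Origin at the middle of the sleeve, x along the bar. The two ends are alike. It starts on the sloping stand, its x axis rising at 40 degrees, the high end towards the robot
- stand: Aluminium stand fixed to the bench, base 200 x 100 x 12 mm, with a rail sloping up along its +x at 40 degrees and a V rest near each end. Origin at the centre of its underside. The bar's middle rests 105 mm above the origin, with 32 mm free under the bar's axis, measured square to the slope; a stop plate holds the low (-x) end: lift the bar square to the slope
- case: Navy case fixed to the bench, 152 mm deep (x), 206 mm long (y), walls 50 mm high, 6 mm thick, floor 6 mm thick. Origin at the centre of its underside; -x is its front, the hinge runs along y at the rear rim. Inside, two grey V rests for the balls at y = +-70 mm. At the front, at y = +-75 mm, two red catch rollers reach 27 mm out of the front wall, up to 62 mm high
- nest (a point): Where the ball bar's origin belongs in the case: 15 mm in front of the case's centre and 45 mm above its underside (5 mm below the rim). Axes as the case's: the bar's axis goes along this y (either way round). 39 mm free below the bar's axis between the rests; the front wall's inner face is 55 mm away
- lid (a joint): Angle of the case lid, rad: 0 = fully shut, 1.8 = fully open (a little past upright). It is stiff and stays where left. Below about 0.13 two catches resist; about 10 to 15 N at the front edge presses it through, and past about 0.06 it snaps to 0 and is held
- lid_tab (a point): Centre of the outer (when shut, upper) face of the orange tab at the middle of the lid's free edge: 90 mm wide (y), 26 mm long, 10 mm thick; its tip is 13 mm beyond this point; 13 mm behind it the lid's front wall rises 16 mm above this face. Axes of the lid: z out of the face, -x to the tip, y along the hinge. When shut: 89 mm in front of the case's centre, 64 mm above its underside
- lid_hinge (a point): Point on the hinge axis of the lid, at the middle of the case's rear rim, 76 mm behind the case's centre and 50 mm above its underside; y is the hinge axis. The lid is a 30 mm deep shell, 152 x 206 mm
- printed_part: Bystander: fluorescent yellow 3D-printed bracket, 60 x 45 x 42 mm; origin under its centre
- spray_can: Bystander: upright aluminium spray can, 52 mm across, 150 mm tall; origin under its centre
- glasses: Bystander: red-framed safety glasses standing folded open, 115 x 146 x 46 mm; origin under the middle of the lens, temples to its +x
- mouse: Bystander: black computer mouse, 100 x 60 x 31 mm; origin under its centre
- caliper: Bystander: steel caliper lying flat, 200 mm long along its x, 12 mm high; origin under its centre
- mug: Bystander: blue mug, 80 mm across, 90 mm tall; origin under its centre
There are look-alikes about, which are no part of the job. What is shaped like the ballbar but purple is not meant.

How it is judged:
By the outcome, as a careful person would: the job done as asked, in the order asked, and still so for the second after the job is handed in, with the robot touching nothing.
It also fails if it takes over 64 s, if anything falls off the work surface, if the arm or the gripper's body presses on something with over 40 N, if the wrist force passes 120 N, or if a joint passes its speed limit or range.

## Robot

A 6-joint arm with a two-finger parallel gripper is mounted at the origin on the work surface. World frame = base frame: x ahead of the robot, y to its left, z up, the work surface at z = 0. Lengths are in m, angles in rad, forces in N, time in s.
With the tool pointing down it reaches from about 0.3 to 0.775 m from the base axis. Payload 14.6 kg.
Tool frame: the origin (TCP) lies midway between the tips of the shut fingers; the grasp point (between the pads) lies 19 mm behind it (tcp_to_grasp is the distance from the TCP to the grasp point, in m); z points along the fingers, y is the line along which they close (so a half turn about z gives the same grasp; the last joint's range is limited). The gripper opens to 94 mm and grips with 3 to 60 N. Pads are 16 mm wide; open, the fingers measure 119 mm over their backs; the gripper's body (75 mm by 177 mm) begins 78 mm behind the grasp point.
Start: joints at [-1.296, 0.3, 1.521, -0, 1.321, -0.067], TCP at [0.184, -0.518, 0.205] pointing down, gripper open.
Joint ranges: [-3.03, 3.03], [-0.79, 2.21], [0.23, 2.52], [-1.04, 4.18], [0, 3.07], [-2.55, 2.55]. Speed limits (rad/s): [2.22, 2.22, 2.57, 3.14, 3.14, 3.14].

## Interface

Orientations are given as [roll, pitch, yaw] about the fixed x, y, z axes, in that order (R = Rz(yaw) Ry(pitch) Rx(roll)).
In Python, from station import * gives the robot as it stands.
- The arm moves only by the tool send_rows, never from a script. Its argument "motion" is a list of rows, each a list of 3 entries, a list of its own where there are three numbers: the shift along the tool's x, y, z in units of 0.03 m (1.0 is 0.03 m), then the turn, a rotation vector about the tool's x, y, z in units of 0.12 rad (1.0 is 0.12 rad), then the opening, from -1 (shut) to 1 (fully open). In form: [[[x, y, z], [rx, ry, rz], grip], ...]. A call has 1 to 12 rows; each row shifts and turns the commanded pose from where the row before left it, along the tool's axes as they then stand; what a row does not reach is not made up. A row lasts 1/10 s, in which the tool goes at most 50 mm and 8.59 degrees, less where a joint would pass 70% of its speed; a pose out of reach is approached as far as the arm can. A call with a number of a shift or a turn outside -1 to 1 is refused whole. A call with a gripper value outside its range is refused whole. The fingers move at their own pace and stop on an object; "squeeze" is the grip in N (left out, the last holds). Time passes only in rows, so rows that do not move let the fingers close. It gives the time, the measured TCP pose, the force, the opening and the grip force at its end, in the units of the state.
- get_obs(): the state, without advancing time (a new reading comes with each control period).
- camera(name): name is "scene" or "top" or "wrist"; returns a dict with "pixels" (420x560x3 uint8, red, green, blue), "depth" (420x560 float32, m along the optical axis (not along the pixel's ray), 0 where there is no reading), "fx", "fy", "cx", "cy" (pixels), "rvec" (rotation vector, rad) and "tvec" (3), from world to camera coordinates, as OpenCV has them. Camera axes: x right, y down, z forward; pixel columns grow to the right and rows downward; lengths in m; the calibration is good to about 2 mm. A picture is of the moment at which its call begins.
- hand_in(): hands the job in; it is judged then, once.
The state is a dict: "time_s": time; "qpos": joint angles; "joint_vel": joint speeds; "tau": joint torques, N m; "ee_pos": TCP position; "eef_rot": TCP orientation; "force": force on the tool from outside, world axes, zero at the start; "moment": the same for the moment, N m; "grip_width": finger opening in m; "grip_force": force on a finger pad.
Only numpy, scipy, OpenCV 4.12 (cv2) and the standard library are available. Lean on these libraries where they do the work, as an engineer would, in place of code of your own. Each camera call takes 0.05 s, during which the arm holds its last target. There are 200 camera calls.

## Working session

There is one attempt and no reset: what is moved stays moved. The work goes in short steps, Python scripts to look and compute and a tool call to move; the robot and the scene stay as the last step left them, time stands still between calls to the robot, and variables do not carry over. Pictures are saved under pics/ and viewed, at most 10 in all, crops included, and the job is handed in when it is done.

Besides the shell and the picture viewer there is one more tool, called after "Request:" as name([rows], argument=value, ...), one row to a line, values as JSON. send_rows: Moves the arm, as the interface text tells. Its arguments: {"type":"object","properties":{"motion":{"type":"array"},"squeeze":{"type":"number"}},"required":["motion"]}

```bash
mkdir -p pics; ls; cat > h.py <<'E'
from station import *
import numpy as np, cv2
from scipy.spatial.transform import Rotation as R
def cam(n):
    c=camera(n); np.savez(''+n+'.npz',**c); return c
def world(c):
    M=cv2.Rodrigues(np.array(c['rvec'],float))[0]; d=c['depth']
    v,u=np.mgrid[:d.shape[0],:d.shape[1]]
    P=np.stack([(u-c['cx'])/c['fx']*d,(v-c['cy'])/c['fy']*d,d],-1)-np.ravel(c['tvec'])
    return P@M
E
python3 - <<'E'
from h import *
o=get_obs();print(o)
for n in('scene','top'):
    c=cam(n);cv2.imwrite(f'pics/{n}0.png',cv2.resize(c['pixels'][...,::-1],None,fx=1.4,fy=1.4))
E
```

```text
pics
{'time_s': 0.0, 'qpos': array([-1.29560963e+00,  3.00464801e-01,  1.52159072e+00,  3.01902542e-05,
        1.32075252e+00, -6.66152292e-02]), 'joint_vel': array([-0.00193492, -0.00103416,  0.00038894, -0.00122857,  0.00158759,
        0.0021534 ]), 'tau': array([ 2.00848626e-03, -5.31809449e+01, -3.52735913e+01,  7.08672800e-02,
        2.43178447e-02, -7.34999594e-05]), 'ee_pos': array([ 0.18427228, -0.51791403,  0.20488573]), 'eef_rot': array([-3.14038191e+00, -1.10081029e-04,  3.41794374e-01]), 'force': array([-0.68530854,  0.58425689,  0.33735891]), 'moment': array([0.00300712, 0.01255339, 0.01485124]), 'grip_force': 0.0, 'grip_width': 0.09424844942865424}
```

View pics/scene0.png

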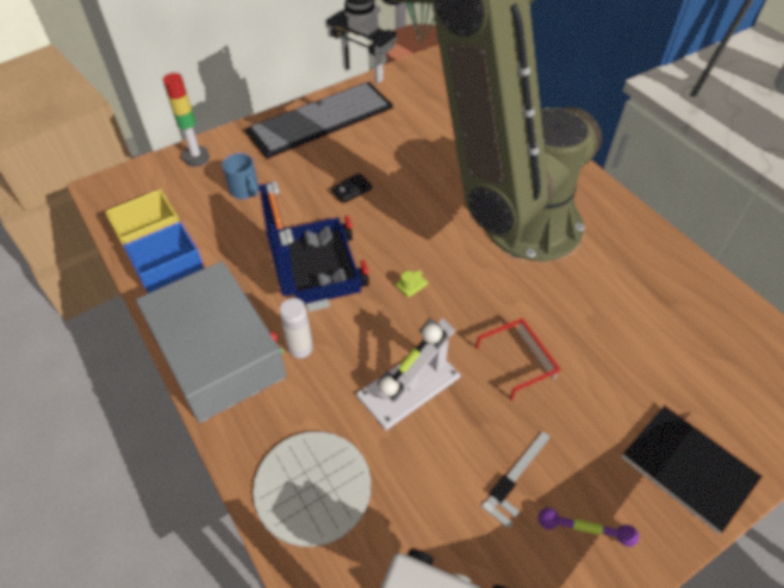

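View pics/top0.png

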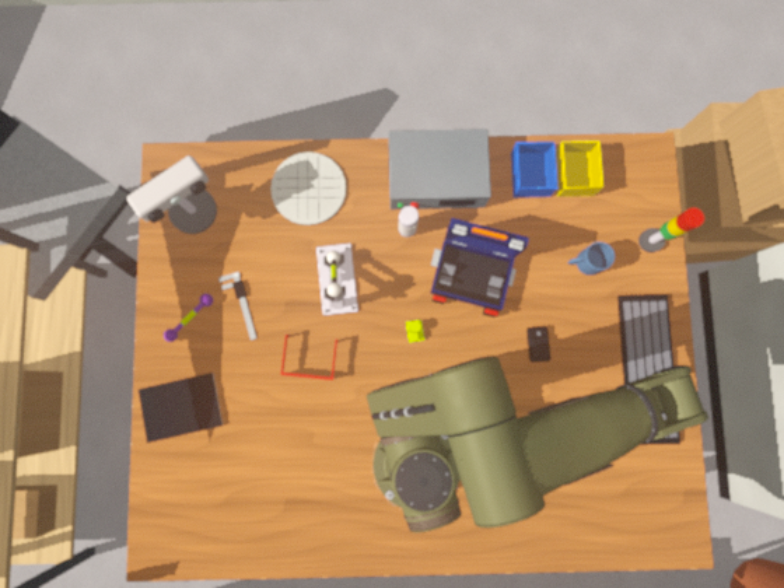

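The white-balled bar on the stand, at top (333,275) and scene (410,360), fits the description. The purple-balled one, at top (188,317) and scene (588,527), is the look-alike. The open case is at top (478,265), with its front towards the robot.

```bash
python3 - <<'E'
from h import *
from scipy.optimize import least_squares
crop=[]
for n in('scene','top'):
    c=dict(np.load(n+'.npz'));W=world(c);px=c['pixels'];hsv=cv2.cvtColor(px,cv2.COLOR_RGB2HSV).astype(int)
    H,S,V=hsv[...,0],hsv[...,1],hsv[...,2]
    v,u=np.mgrid[:420,:560]
    ok=c['depth']>0
    print(n,'cam pos',-cv2.Rodrigues(c['rvec'])[0].T@np.ravel(c['tvec']))
    def rep(name,m):
        m=(m&ok).astype(np.uint8);k,l,st,ce=cv2.connectedComponentsWithStats(m)
        for i in range(1,k):
            if st[i,4]>=12:
                P=W[l==i];print(name,st[i,4],ce[i].round(0),'mean',P.mean(0).round(4),'min',P.min(0).round(3),'max',P.max(0).round(3))
    area=(np.abs(W[...,0]-.6)<.25)&(np.abs(W[...,1])<.4)
    rep('yel',area&(H>25)&(H<40)&(S>130)&(V>90))
    rep('red',area&((H<5)|(H>174))&(S>150)&(V>80)&(W[...,2]>.02))
    rep('orange',area&(H>=5)&(H<17)&(S>170)&(V>120)&(W[...,2]>.08))
    # balls
    x0,y0=((270,220) if n=='scene' else (225,170))
    x0,y0,w,h=((250,220,85,90) if n=='scene' else (220,165,45,65))
    crop.append(cv2.resize(px[y0:y0+h,x0:x0+w],(390,560)))
    sub=np.zeros((420,560),bool);sub[y0:y0+h,x0:x0+w]=1
    for mn in ((S<45)&(V>185),):
        m=(sub&mn&ok&(W[...,2]>.05)).astype(np.uint8);k,l,st,ce=cv2.connectedComponentsWithStats(m)
        for i in range(1,k):
            if st[i,4]>25:
                P=W[l==i]
                f=lambda q:np.linalg.norm(P-q,axis=1)-.019
                cp=-cv2.Rodrigues(c['rvec'])[0].T@np.ravel(c['tvec'])
                d=P.mean(0)-cp;d/=np.linalg.norm(d)
                r=least_squares(f,P.mean(0)+.015*d,loss='soft_l1',f_scale=.002)
                print('ball',st[i,4],ce[i].round(0),r.x.round(4),np.abs(r.fun).mean().round(4),'z',P[:,2].max().round(3))
    nav=area&(H>105)&(H<130)&(S>130)&(V<150)
    P=W[nav&ok&(W[...,2]>.046)&(W[...,2]<.054)]
    if len(P)>5: print('rim',len(P),cv2.minAreaRect((P[:,:2]*1000).astype(np.float32)))
    P=W[nav&ok&(W[...,2]>.06)]
    if len(P)>5: print('lid',len(P),cv2.minAreaRect((P[:,:2]*1000).astype(np.float32)),P[:,2].max())
cv2.imwrite('pics/crop.png',np.hstack(crop)[...,::-1])
E
```

```text
scene cam pos [0.9276805  0.77528038 1.2083821 ]
yel 251 [293. 202.] mean [0.3815 0.0017 0.0233] min [ 0.35  -0.044 -0.002] max [0.406 0.021 0.051]
yel 87 [292. 256.] mean [0.5316 0.2181 0.1129] min [0.511 0.209 0.094] max [0.553 0.226 0.132]
red 26 [248. 159.] mean [ 0.4209 -0.2105  0.0596] min [ 0.414 -0.224  0.036] max [ 0.428 -0.197  0.066]
red 33 [260. 191.] mean [ 0.462  -0.0686  0.0606] min [ 0.453 -0.087  0.039] max [ 0.47  -0.055  0.067]
red 14 [369. 277.] mean [0.3598 0.358  0.0428] min [0.352 0.356 0.038] max [0.367 0.36  0.049]
orange 38 [195. 148.] mean [ 0.6043 -0.1876  0.2293] min [ 0.594 -0.229  0.223] max [ 0.614 -0.153  0.234]
ball 98 [309. 238.] [0.4758 0.2106 0.1505] 0.0015 z 0.171
ball 49 [316. 251.] [0.4544 0.2095 0.0786] 0.0051 z 0.107
ball 53 [300. 264.] [0.5095 0.2182 0.0693] 0.0072 z 0.099
ball 93 [278. 276.] [0.5817 0.22   0.0612] 0.0015 z 0.082
rim 152 ((630.8801879882812, -214.77386474609375), (216.95130920410156, 407.08221435546875), 64.74752044677734)
lid 521 ((655.0385131835938, -262.1496276855469), (142.87808227539062, 333.80780029296875), 27.18209648
[... 168 characters left out ...]
1]
yel 142 [296. 234.] mean [ 0.374  -0.003   0.0228] min [ 0.351 -0.029 -0.006] max [0.402 0.02  0.049]
red 31 [313. 213.] mean [ 0.4553 -0.0723  0.0562] min [ 0.446 -0.089  0.027] max [ 0.47  -0.058  0.066]
red 33 [350. 222.] mean [ 0.4141 -0.2147  0.0575] min [ 0.406 -0.23   0.036] max [ 0.425 -0.198  0.071]
orange 52 [350. 167.] mean [ 0.5957 -0.1925  0.2233] min [ 0.581 -0.238  0.197] max [ 0.611 -0.15   0.238]
ball 52 [236. 183.] [0.5758 0.2241 0.0599] 0.0027 z 0.087
ball 108 [238. 204.] [0.4753 0.2141 0.1444] 0.0272 z 0.174
ball 58 [238. 216.] [0.445  0.2123 0.146 ] 0.0059 z 0.155
rim 6 ((757.6318969726562, -355.4853515625), (3.6899681091308594, 80.31468963623047), 1.0253781080245972)
```

View pics/crop.png

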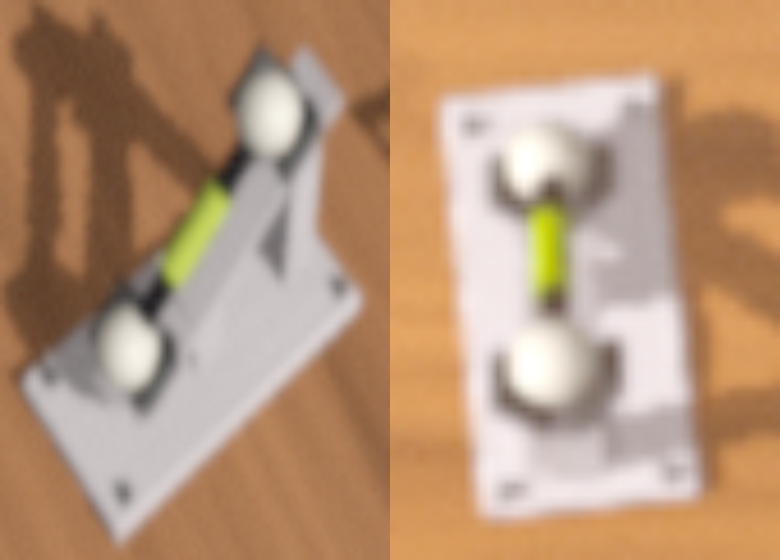

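Confirmed by the crop: the bar with the white balls sits on the stand. The scene sphere fits are 139 mm apart with a 40° slope. Next I'll go above the case with the wrist camera to refine its pose.

```bash
cat >> h.py <<'E'
def plan(pos,Rt,n,p0=None,R0=None,grip=None):
    """rows from the present (or given) pose to pos, Rt in n rows, straight line"""
    if p0 is None:
        o=get_obs(); p0=o['ee_pos']; R0=R.from_euler('xyz',o['eef_rot'])
    pos=np.array(pos,float); rv=(R0.inv()*Rt).as_rotvec()/n; p=np.array(p0); Rc=R0
    for k in range(n):
        s=Rc.inv().apply((pos-p)/(n-k))/.03
        s=s.round(3); t=(rv/.12).round(3)
        print('[%s,%s,%s],'%(s.tolist(),t.tolist(),grip),'' if max(abs(s).max(),abs(t).max())<=1 else 'BIG')
        p=p+Rc.apply(s*.03); Rc=Rc*R.from_rotvec(t*.12)
    print('end',p.round(4),Rc.as_euler('xyz').round(3))
    return p,Rc
def down(yaw): return R.from_euler('xyz',[np.pi,0,yaw])
E
python3 - <<'E'
from h import *
plan([.40,-.15,.38],down(1.286),12,grip=1)
E
```

```text
[[0.907, -0.763, -0.485],[-0.001, -0.0, -0.656],1], 
[[0.964, -0.689, -0.486],[-0.001, -0.0, -0.656],1], 
[[1.016, -0.611, -0.486],[-0.001, -0.0, -0.656],1], BIG
[[1.06, -0.529, -0.486],[-0.001, -0.0, -0.656],1], BIG
[[1.099, -0.444, -0.486],[-0.001, -0.0, -0.656],1], BIG
[[1.13, -0.356, -0.486],[-0.001, -0.0, -0.656],1], BIG
[[1.155, -0.266, -0.486],[-0.001, -0.0, -0.656],1], BIG
[[1.172, -0.174, -0.485],[-0.001, -0.0, -0.656],1], BIG
[[1.182, -0.081, -0.486],[-0.001, -0.0, -0.656],1], BIG
[[1.185, 0.012, -0.485],[-0.001, -0.0, -0.656],1], BIG
[[1.18, 0.105, -0.486],[-0.001, -0.0, -0.656],1], BIG
[[1.169, 0.197, -0.485],[-0.001, -0.0, -0.656],1], BIG
end [ 0.4  -0.15  0.38] [ 3.141 -0.     1.286]
```

Request:
send_rows([
  [[0.9,-0.75,-0.5],[0,0,-0.66],1],
  [[0.95,-0.7,-0.5],[0,0,-0.66],1],
  [[1,-0.6,-0.5],[0,0,-0.66],1],
  [[1,-0.5,-0.5],[0,0,-0.66],1],
  [[1,-0.45,-0.5],[0,0,-0.66],1],
  [[1,-0.35,-0.5],[0,0,-0.66],1],
  [[1,-0.25,-0.5],[0,0,-0.66],1],
  [[1,-0.2,-0.5],[0,0,-0.66],1],
  [[1,-0.1,-0.5],[0,0,-0.66],1],
  [[1,0,-0.5],[0,0,-0.66],1],
  [[1,0.1,-0.5],[0,0,-0.66],1],
  [[1,0.2,-0.3],[0,0,-0.6],1],
])

```text
time_s: 1.3
ee_pos: [0.3751, -0.1811, 0.3804]
eef_rot: [3.141, 0.0, 1.288]
force: [0.1, -0.2, 0.4]
grip_width: 0.0941
grip_force: 0.0
```

```bash
python3 - <<'E'
from h import *
c=cam('wrist');cv2.imwrite('pics/w1.png',cv2.resize(c['pixels'][...,::-1],None,fx=1.4,fy=1.4))
o=get_obs();print(o['qpos'].round(3),o['ee_pos'].round(4),o['eef_rot'].round(4),c['fx'],-cv2.Rodrigues(c['rvec'])[0].T@np.ravel(c['tvec']))
E
```

```text
[-5.320e-01 -8.200e-02  1.543e+00  1.000e-03  1.678e+00 -2.550e-01] [ 0.3767 -0.1787  0.3814] [ 3.1392e+00 -5.0000e-04  1.2941e+00] 371.3792373380621 [ 0.39469138 -0.11134515  0.55862725]
```

View pics/w1.png

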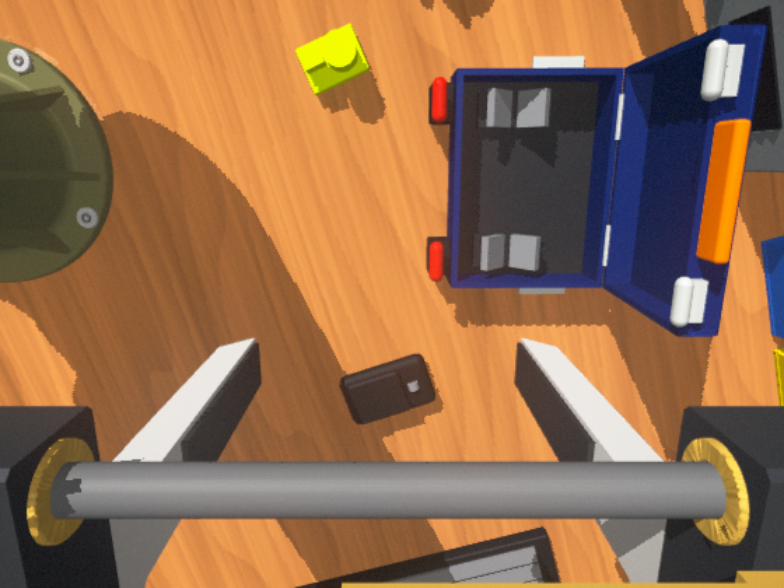

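The wrist view shows the open case well: front rim corners at (455,68) and (455,287), rollers at (440,100) and (436,260), orange tab at (723,190). I'll fit its pose and the lid angle from the depth.

```bash
cat > case.py <<'E'
from h import *
c=dict(np.load('wrist.npz'));W=world(c);hsv=cv2.cvtColor(c['pixels'],cv2.COLOR_RGB2HSV).astype(int)
H,S,V=hsv[...,0],hsv[...,1],hsv[...,2];ok=c['depth']>0
v,u=np.mgrid[:420,:560]
nav=ok&(H>108)&(H<130)&(S>130)&(u>310)&(v<245)&(u<545)
P=W[nav&(W[...,2]>.044)&(W[...,2]<.056)]
r=cv2.minAreaRect((P[:,:2]*1000).astype(np.float32));print('rim',len(P),r,P[:,2].mean())
red=ok&((H<5)|(H>174))&(S>150)&(u>290)&(u<340)&(v<210)
for s in(v<125,v>=125):
    Q=W[red&s&(W[...,2]>.055)];print('red',len(Q),Q.mean(0).round(4),Q.min(0).round(4),Q.max(0).round(4))
th=np.deg2rad(-16.3)
Q1=W[red&(v<125)&(W[...,2]>.058)].mean(0);Q2=W[red&(v>=125)&(W[...,2]>.058)].mean(0)
d=(Q1-Q2)[:2];th=np.arctan2(-d[0],d[1]);print('yaw from rollers',np.rad2deg(th),np.linalg.norm(d))
ex=np.array([np.cos(th),np.sin(th)]);ey=np.array([-ex[1],ex[0]])
L=np.stack([W[...,:2]@ex,W[...,:2]@ey,W[...,2]],-1)
pr=L[nav&(W[...,2]>.044)&(W[...,2]<.056)]
print('rim local x',np.percentile(pr[:,0],[0.5,99.5]),'y',np.percentile(pr[:,1],[0.5,99.5]))
o=ok&(H>=5)&(H<17)&(S>170)&(u>490)&(W[...,2]>.1)&(v>80)&(v<190)
po=L[o];print('tab',len(po),po.mean(0),np.percentile(po,[1,99],axis=0))
pl=L[nav&(W[...,2]>.07)&(W[...,2]<.2)]
ym=po[:,1].mean()
pl=pl[abs(pl[:,1]-ym)<.07];A=np.polyfit(pl[:,2],pl[:,0],1);print('lid inner x=',A,len(pl),np.std(pl[:,0]-np.polyval(A,pl[:,2])))
g=ok&(S<60)&(V>90)&(u>335)&(u<400)&(v>55)&(v<200)&(W[...,2]>.012)&(W[...,2]<.045)
for s in(v<125,v>=125):
    Q=L[g&s];print('rest',len(Q),Q.mean(0),np.percentile(Q,[2,98],axis=0).round(4).tolist())
print('ex,ey',ex,ey)
E
python3 case.py
```

```text
rim 3783 ((582.5609741210938, -176.53073120117188), (223.96311950683594, 286.2119140625), 82.75439453125) 0.0519331671487009
red 320 [ 0.4548 -0.0722  0.0598] [ 0.4451 -0.091   0.055 ] [ 0.4658 -0.0534  0.0634]
red 242 [ 0.4146 -0.2139  0.0598] [ 0.4051 -0.2333  0.0551] [ 0.4244 -0.1967  0.0632]
yaw from rollers -15.97876330688735 0.14906318043825195
rim local x [0.47435265 0.65079217] y [-0.11978459  0.08367542]
tab 1595 [ 0.62341362 -0.01679246  0.21703006] [[ 0.62136527 -0.06173736  0.20419618]
 [ 0.63112554  0.02572821  0.22788374]]
lid inner x= [-0.19647341  0.66899488] 4098 0.004482267049631494
rest 914 [0.53534575 0.04974685 0.03343789] [[0.5058, 0.0351, 0.0211], [0.5629, 0.067, 0.0414]]
rest 937 [ 0.53558344 -0.08754724  0.03175558] [[0.5059, -0.1048, 0.0173], [0.5628, -0.0715, 0.0412]]
ex,ey [ 0.96136379 -0.27528105] [0.27528105 0.96136379]
```

```bash
cat >> h.py <<'E'
TH=np.deg2rad(-15.98); EX=np.array([np.cos(TH),np.sin(TH),0]); EY=np.array([-EX[1],EX[0],0]); EZ=np.array([0,0,1.])
def loc(x,y,z): return (.550+x)*EX+(-.0178+y)*EY+z*EZ   # case frame -> world
YC=np.pi/2+TH
def stand(hi,lo):
    a=(hi-lo)/np.linalg.norm(hi-lo); C=(hi+lo)/2
    x=-a; y=np.cross([0,0,-1.],[x[0],x[1],0]); y/=np.linalg.norm(y); z=np.cross(x,y)
    return C,R.from_matrix(np.stack([x,y,z],1)),z
E
python3 - <<'E'
from h import *
for n in('scene','top'):
    c=dict(np.load(n+'.npz'));W=world(c)
    m=(c['depth']>0)&(abs(W[...,0]-.62)<.07)&(abs(W[...,1]-.08)<.07)&(W[...,2]>.06)&(W[...,2]<.17)
    P=W[m];print(n,P.min(0),P.max(0),np.median(P,axis=0))
C,Rs,z=stand(np.array([.4758,.2106,.1505]),np.array([.5817,.22,.0612]))
print(C,z,Rs.as_euler('xyz'))
plan(C-.16*z,Rs,14,grip=.6)
E
```

```text
scene [0.65011849 0.01000773 0.06029216] [0.6898695  0.03698211 0.15776936] [0.67338426 0.03006978 0.12400286]
top [0.64259192 0.01064715 0.06009057] [0.6895328  0.03768226 0.15949674] [0.65888636 0.02335903 0.14219019]
[0.52875 0.2153  0.10585] [-0.64064897 -0.05686591 -0.76572526] [3.14159265 0.69862812 0.08853096]
[[1.089, 0.32, 0.366],[0.251, -0.365, 0.686],0.6], BIG
[[1.126, 0.239, 0.309],[0.251, -0.365, 0.686],0.6], BIG
[[1.155, 0.153, 0.253],[0.251, -0.365, 0.686],0.6], BIG
[[1.174, 0.064, 0.198],[0.251, -0.365, 0.686],0.6], BIG
[[1.183, -0.027, 0.146],[0.251, -0.365, 0.686],0.6], BIG
[[1.182, -0.121, 0.097],[0.251, -0.365, 0.686],0.6], BIG
[[1.171, -0.216, 0.05],[0.251, -0.365, 0.686],0.6], BIG
[[1.151, -0.311, 0.007],[0.251, -0.365, 0.686],0.6], BIG
[[1.121, -0.405, -0.032],[0.251, -0.365, 0.686],0.6], BIG
[[1.082, -0.497, -0.067],[0.251, -0.365, 0.686],0.6], BIG
[[1.033, -0.587, -0.096],[0.251, -0.365, 0.686],0.6], BIG
[[0.977, -0.673, -0.122],[0.251, -0.365, 0.686],0.6], 
[[0.912, -0.754, -0.141],[0.251, -0.365, 0.686],0.6], 
[[0.841, -0.831, -0.156],[0.251, -0.365, 0.686],0.6], 
end [0.6313 0.2244 0.2284] [3.141 0.699 0.089]
```

Request:
send_rows([
  [[1,0.3,0.3],[0.25,-0.36,0.69],0.6],
  [[1,0.22,0.26],[0.25,-0.36,0.69],0.6],
  [[1,0.15,0.2],[0.25,-0.36,0.69],0.6],
  [[1,0.06,0.15],[0.25,-0.36,0.69],0.6],
  [[1,-0.03,0.1],[0.25,-0.36,0.69],0.6],
  [[1,-0.1,0.05],[0.25,-0.36,0.69],0.6],
  [[1,-0.2,0.0],[0.25,-0.36,0.69],0.6],
  [[1,-0.3,0],[0.25,-0.36,0.69],0.6],
  [[1,-0.4,-0.05],[0.25,-0.36,0.69],0.6],
  [[1,-0.5,-0.1],[0.25,-0.36,0.69],0.6],
  [[1,-0.6,-0.1],[0.25,-0.36,0.69],0.6],
  [[0.95,-0.67,-0.1],[0.25,-0.36,0.69],0.6],
])

```text
time_s: 2.55
ee_pos: [0.5729, 0.1295, 0.2699]
eef_rot: [-3.078, 0.604, 0.275]
force: [0.0, -0.7, 0.8]
grip_width: 0.0747
grip_force: 0.0
```

```bash
cat > look.py <<'E'
from h import *
from scipy.optimize import least_squares
def balls(C0s):
    c=cam('wrist');W=world(c);hsv=cv2.cvtColor(c['pixels'],cv2.COLOR_RGB2HSV).astype(int)
    cp=-cv2.Rodrigues(c['rvec'])[0].T@np.ravel(c['tvec']);out=[]
    for C0 in C0s:
        P=W[(c['depth']>0)&(np.linalg.norm(W-C0,axis=-1)<.025)&(hsv[...,1]<45)&(hsv[...,2]>150)]
        if len(P)<20: print('few',len(P));out.append(C0);continue
        r=least_squares(lambda q:np.linalg.norm(P-q,axis=1)-.019,C0,loss='soft_l1',f_scale=.001)
        print('ball',len(P),r.x.round(4),np.abs(r.fun).mean().round(4));out.append(r.x)
    return out
E
python3 - <<'E'
from look import *
o=get_obs();print(o['qpos'].round(3),o['ee_pos'].round(4),o['eef_rot'].round(3),o['force'].round(1))
hi,lo=balls([np.array([.4758,.2106,.1505]),np.array([.5817,.22,.0612])])
C,Rs,z=stand(hi,lo);print(C,z,np.linalg.norm(hi-lo))
p,r=plan(C-.11*z,Rs,6,grip=.6)
plan(C+.019*z,Rs,8,p,r,grip=.6)
E
```

```text
[ 1.610e-01  7.620e-01  7.980e-01 -2.000e-03  2.189e+00  1.475e+00] [0.5729 0.1295 0.2699] [-3.078  0.604  0.275] [ 0.  -0.7  0.8]
ball 1287 [0.4723 0.2137 0.1487] 0.0004
ball 1511 [0.5792 0.2236 0.0586] 0.0006
[0.52572395 0.21864243 0.10368341] [-0.64011836 -0.05944382 -0.76597318] 0.14014621540011493
[[0.454, -0.449, 0.225],[0.064, -0.108, 0.201],0.6], 
[[0.446, -0.458, 0.223],[0.064, -0.108, 0.201],0.6], 
[[0.438, -0.467, 0.221],[0.064, -0.108, 0.201],0.6], 
[[0.43, -0.475, 0.218],[0.064, -0.108, 0.201],0.6], 
[[0.421, -0.484, 0.217],[0.064, -0.108, 0.201],0.6], 
[[0.411, -0.493, 0.215],[0.064, -0.108, 0.201],0.6], 
end [0.5961 0.2252 0.1879] [3.141 0.698 0.092]
[[-0.0, -0.0, 0.537],[0.0, -0.0, -0.0],0.6], 
[[-0.0, -0.0, 0.538],[0.0, -0.0, -0.0],0.6], 
[[-0.0, -0.0, 0.537],[0.0, -0.0, -0.0],0.6], 
[[-0.0, -0.0, 0.538],[0.0, -0.0, -0.0],0.6], 
[[-0.0, -0.0, 0.537],[0.0, -0.0, -0.0],0.6], 
[[-0.0, -0.0, 0.538],[0.0, -0.0, -0.0],0.6], 
[[-0.0, -0.001, 0.537],[0.0, -0.0, -0.0],0.6], 
[[-0.0, -0.0, 0.538],[0.0, -0.0, -0.0],0.6], 
end [0.5136 0.2175 0.0891] [3.141 0.698 0.092]
```

Request:
send_rows([
  [[0.45,-0.45,0.22],[0.064,-0.108,0.2],0.6],
  [[0.45,-0.46,0.22],[0.064,-0.108,0.2],0.6],
  [[0.44,-0.47,0.22],[0.064,-0.108,0.2],0.6],
  [[0.43,-0.475,0.22],[0.064,-0.108,0.2],0.6],
  [[0.42,-0.48,0.22],[0.064,-0.108,0.2],0.6],
  [[0.41,-0.49,0.21],[0.064,-0.108,0.2],0.6],
  [[0,0,0],[0,0,0],0.6],
  [[0,0,0],[0,0,0],0.6],
])

```text
time_s: 3.4
ee_pos: [0.5953, 0.221, 0.1953]
eef_rot: [-3.137, 0.685, 0.103]
force: [-1.1, 0.0, 0.2]
grip_width: 0.0755
grip_force: 0.0
```

```bash
python3 - <<'E'
from look import *
o=get_obs();print(o['qpos'].round(3),o['ee_pos'].round(4),o['eef_rot'].round(3),o['force'].round(1))
hi,lo=balls([np.array([.4723,.2137,.1487]),np.array([.5792,.2236,.0586])])
C,Rs,z=stand(hi,lo);print(C,z,np.linalg.norm(hi-lo))
plan(C+.019*z,Rs,9,grip=.6)
E
```

```text
[0.255 0.988 0.602 0.127 2.226 1.766] [0.5953 0.221  0.1953] [-3.137  0.685  0.103] [-1.1  0.   0.2]
ball 1250 [0.4723 0.2136 0.1488] 0.0004
ball 2011 [0.5797 0.2237 0.0583] 0.0008
[0.52599926 0.21866017 0.10352796] [-0.64017342 -0.05976136 -0.76590246] 0.14082054427902127
[[0.017, -0.017, 0.498],[0.001, -0.014, 0.007],0.6], 
[[0.018, -0.017, 0.498],[0.001, -0.014, 0.007],0.6], 
[[0.018, -0.017, 0.498],[0.001, -0.014, 0.007],0.6], 
[[0.019, -0.017, 0.499],[0.001, -0.014, 0.007],0.6], 
[[0.02, -0.016, 0.498],[0.001, -0.014, 0.007],0.6], 
[[0.021, -0.017, 0.498],[0.001, -0.014, 0.007],0.6], 
[[0.022, -0.016, 0.499],[0.001, -0.014, 0.007],0.6], 
[[0.022, -0.016, 0.498],[0.001, -0.014, 0.007],0.6], 
[[0.023, -0.017, 0.499],[0.001, -0.014, 0.007],0.6], 
end [0.5138 0.2175 0.089 ] [3.142 0.699 0.093]
```

Request:
send_rows([
  [[0.02,-0.017,0.5],[0,-0.014,0.007],0.6],
  [[0.02,-0.017,0.5],[0,-0.014,0.007],0.6],
  [[0.02,-0.017,0.5],[0,-0.014,0.007],0.6],
  [[0.02,-0.017,0.5],[0,-0.014,0.007],0.6],
  [[0.02,-0.017,0.5],[0,-0.014,0.007],0.6],
  [[0.02,-0.017,0.5],[0,-0.014,0.007],0.6],
  [[0.02,-0.017,0.5],[0,-0.014,0.007],0.6],
  [[0.02,-0.017,0.5],[0,-0.014,0.007],0.6],
  [[0,0,0],[0,0,0],0.6],
  [[0,0,0],[0,0,0],0.6],
])

```text
time_s: 4.45
ee_pos: [0.5231, 0.2181, 0.1013]
eef_rot: [3.141, 0.696, 0.094]
force: [-0.3, 0.3, -0.4]
grip_width: 0.0751
grip_force: 0.0
```

```bash
python3 - <<'E'
from look import *
o=get_obs();print(o['ee_pos'].round(4),o['eef_rot'].round(3),o['force'].round(1))
C,Rs,z=stand(np.array([.4723,.2136,.1488]),np.array([.5795,.2237,.0585]))
plan(C+.018*z,Rs,2,grip=.6)
E
```

```text
[0.5231 0.2181 0.1013] [3.141 0.696 0.094] [-0.3  0.3 -0.4]
[[0.011, -0.004, 0.24],[0.001, -0.007, 0.0],0.6], 
[[0.012, -0.004, 0.24],[0.001, -0.007, 0.0],0.6], 
end [0.5144 0.2176 0.0899] [-3.142  0.698  0.094]
```

Request:
send_rows([
  [[0.01,0,0.24],[0,-0.007,0],0.6],
  [[0.01,0,0.24],[0,-0.007,0],0.6],
  [[0,0,0],[0,0,0],0.6],
  [[0,0,0],[0,0,0],0],
  [[0,0,0],[0,0,0],-0.3],
  [[0,0,0],[0,0,0],-0.5],
  [[0,0,0],[0,0,0],-1],
  [[0,0,0],[0,0,0],-1],
  [[0,0,0],[0,0,0],-1],
  [[0,0,0],[0,0,0],-1],
], squeeze=25)

```text
time_s: 5.45
ee_pos: [0.5138, 0.2177, 0.0886]
eef_rot: [3.141, 0.7, 0.094]
force: [-0.3, -1.0, 0.4]
grip_width: 0.0228
grip_force: 0.0
```

Request:
send_rows([
  [[0,0,0],[0,0,0],-1],
  [[0,0,0],[0,0,0],-1],
  [[0,0,0],[0,0,0],-1],
  [[0,0,0],[0,0,0],-1],
], squeeze=30)

```text
time_s: 5.85
ee_pos: [0.5142, 0.217, 0.0888]
eef_rot: [3.139, 0.699, 0.092]
force: [3.0, -4.5, 1.8]
grip_width: 0.0175
grip_force: 30.0
```

Gripped at 17.5 mm width. Now I'll lift square to the slope.

Request:
send_rows([
  [[0,0,-0.15],[0,0,0],-1],
  [[0,0,-0.3],[0,0,0],-1],
  [[0,0,-0.4],[0,0,0],-1],
  [[0,0,-0.5],[0,0,0],-1],
  [[0,0,-0.6],[0,0,0],-1],
  [[0,0,-0.6],[0,0,0],-1],
  [[0,0,-0.6],[0,0,0],-1],
  [[0,0,-0.4],[0,0,0],-1],
])

```text
time_s: 6.65
ee_pos: [0.583, 0.2243, 0.1714]
eef_rot: [3.141, 0.698, 0.094]
force: [-0.3, 0.3, -2.2]
grip_width: 0.0172
grip_force: 30.0
```

```bash
python3 - <<'E'
from look import *
o=get_obs();print(o['ee_pos'].round(4),o['eef_rot'].round(3),o['force'].round(1),o['grip_width'])
Rp=down(YC)*R.from_rotvec([-.38,0,0]); 
t=loc(-.015,0,.17)
print(t,Rp.as_euler('xyz'))
p,r=plan([.46,.16,.33],R.from_euler('xyz',[np.pi-.05,.45,.35]),6,grip=-1)
plan(t+.019*Rp.apply([0,0,1]),Rp,14,p,r,grip=-1)
E
```

```text
[0.583  0.2243 0.1714] [3.141 0.698 0.094] [-0.3  0.3 -2.2] 0.017153263385883997
[ 0.50942608 -0.16439863  0.17      ] [2.76159265 0.         1.29189271]
[[-1.113, 0.292, -0.216],[-0.262, 0.35, -0.291],-1], BIG
[[-1.113, 0.26, -0.254],[-0.262, 0.35, -0.291],-1], BIG
[[-1.11, 0.23, -0.294],[-0.262, 0.35, -0.291],-1], BIG
[[-1.104, 0.201, -0.333],[-0.262, 0.35, -0.291],-1], BIG
[[-1.096, 0.174, -0.373],[-0.262, 0.35, -0.291],-1], BIG
[[-1.086, 0.149, -0.415],[-0.262, 0.35, -0.291],-1], BIG
end [0.46 0.16 0.33] [3.092 0.45  0.35 ]
[[0.057, 0.753, 0.48],[-0.305, 0.363, -0.49],-1], 
[[-0.008, 0.736, 0.509],[-0.305, 0.363, -0.49],-1], 
[[-0.073, 0.715, 0.533],[-0.305, 0.363, -0.49],-1], 
[[-0.138, 0.688, 0.555],[-0.305, 0.363, -0.49],-1], 
[[-0.203, 0.658, 0.572],[-0.305, 0.363, -0.49],-1], 
[[-0.266, 0.623, 0.585],[-0.305, 0.363, -0.49],-1], 
[[-0.327, 0.584, 0.594],[-0.305, 0.363, -0.49],-1], 
[[-0.386, 0.541, 0.599],[-0.305, 0.363, -0.49],-1], 
[[-0.442, 0.495, 0.6],[-0.305, 0.363, -0.49],-1], 
[[-0.496, 0.445, 0.597],[-0.305, 0.363, -0.49],-1], 
[[-0.546, 0.393, 0.589],[-0.305, 0.363, -0.49],-1], 
[[-0.593, 0.337, 0.578],[-0.305, 0.363, -0.49],-1], 
[[-0.637, 0.281, 0.563],[-0.305, 0.363, -0.49],-1], 
[[-0.675, 0.221, 0.543],[-0.305, 0.363, -0.49],-1], 
end [ 0.5162 -0.1663  0.1523] [2.762 0.    1.291]
```

Request:
send_rows([
  [[-0.8,0.2,-0.5],[-0.2,0.26,-0.22],-1],
  [[-0.9,0.2,-0.5],[-0.2,0.26,-0.22],-1],
  [[-0.9,0.2,-0.5],[-0.2,0.26,-0.22],-1],
  [[-0.9,0.2,-0.5],[-0.2,0.26,-0.22],-1],
  [[-0.9,0.2,-0.5],[-0.2,0.26,-0.22],-1],
  [[-0.9,0.2,-0.5],[-0.2,0.26,-0.22],-1],
  [[-0.6,0.3,-0.5],[-0.2,0.26,-0.22],-1],
])

```text
time_s: 7.35
ee_pos: [0.5069, 0.1651, 0.3604]
eef_rot: [3.1, 0.481, 0.323]
force: [0.2, -0.7, -1.8]
grip_width: 0.017
grip_force: 30.0
```

```bash
python3 - <<'E'
from look import *
o=get_obs();print(o['ee_pos'].round(4),o['eef_rot'].round(3),o['force'].round(1),o['grip_width'])
Rp=down(YC)*R.from_rotvec([-.38,0,0]); 
plan(loc(-.06,0,.30)+.019*Rp.apply([0,0,1]),Rp,15,grip=-1)
E
```

```text
[0.5069 0.1651 0.3604] [3.1   0.481 0.323] [ 0.2 -0.7 -1.8] 0.016987698206148392
[[-0.183, 0.636, 0.318],[-0.299, 0.355, -0.469],-1], 
[[-0.232, 0.612, 0.332],[-0.299, 0.355, -0.469],-1], 
[[-0.28, 0.586, 0.342],[-0.299, 0.355, -0.469],-1], 
[[-0.327, 0.556, 0.35],[-0.299, 0.355, -0.469],-1], 
[[-0.372, 0.524, 0.354],[-0.299, 0.355, -0.469],-1], 
[[-0.416, 0.489, 0.356],[-0.299, 0.355, -0.469],-1], 
[[-0.457, 0.452, 0.354],[-0.299, 0.355, -0.469],-1], 
[[-0.497, 0.412, 0.349],[-0.299, 0.355, -0.469],-1], 
[[-0.533, 0.371, 0.341],[-0.299, 0.355, -0.469],-1], 
[[-0.567, 0.328, 0.33],[-0.299, 0.355, -0.469],-1], 
[[-0.598, 0.283, 0.316],[-0.299, 0.355, -0.469],-1], 
[[-0.626, 0.238, 0.3],[-0.299, 0.355, -0.469],-1], 
[[-0.651, 0.192, 0.28],[-0.299, 0.355, -0.469],-1], 
[[-0.671, 0.144, 0.258],[-0.299, 0.355, -0.469],-1], 
[[-0.689, 0.098, 0.233],[-0.299, 0.355, -0.469],-1], 
end [ 0.4729 -0.154   0.2824] [ 2.762e+00 -1.000e-03  1.291e+00]
```

Request:
send_rows([
  [[-0.18,0.64,0.32],[-0.3,0.355,-0.47],-1],
  [[-0.23,0.61,0.33],[-0.3,0.355,-0.47],-1],
  [[-0.28,0.59,0.34],[-0.3,0.355,-0.47],-1],
  [[-0.33,0.56,0.35],[-0.3,0.355,-0.47],-1],
  [[-0.37,0.52,0.35],[-0.3,0.355,-0.47],-1],
  [[-0.42,0.49,0.36],[-0.3,0.355,-0.47],-1],
  [[-0.46,0.45,0.35],[-0.3,0.355,-0.47],-1],
  [[-0.5,0.41,0.35],[-0.3,0.355,-0.47],-1],
  [[-0.53,0.37,0.34],[-0.3,0.355,-0.47],-1],
  [[-0.57,0.33,0.33],[-0.3,0.355,-0.47],-1],
  [[-0.6,0.28,0.32],[-0.3,0.355,-0.47],-1],
  [[-0.63,0.24,0.3],[-0.3,0.355,-0.47],-1],
])

```text
time_s: 8.55
ee_pos: [0.4798, -0.0911, 0.2966]
eef_rot: [2.863, 0.068, 1.093]
force: [0.8, -0.6, -3.0]
grip_width: 0.0174
grip_force: 30.0
```

Request:
send_rows([
  [[-0.65,0.19,0.28],[-0.3,0.355,-0.47],-1],
  [[-0.67,0.14,0.26],[-0.3,0.355,-0.47],-1],
  [[-0.69,0.1,0.23],[-0.3,0.355,-0.47],-1],
  [[0,0,0],[0,0,0],-1],
  [[0,0,0],[0,0,0],-1],
])

```text
time_s: 9.05
ee_pos: [0.4728, -0.1547, 0.281]
eef_rot: [2.764, 0.002, 1.289]
force: [-0.3, -0.2, -2.9]
grip_width: 0.0171
grip_force: 30.0
```

```bash
python3 - <<'E'
from look import *
o=get_obs();print(o['ee_pos'].round(4),o['eef_rot'].round(3),o['force'].round(1),o['grip_width'])
Rc=R.from_euler('xyz',o['eef_rot']);C=o['ee_pos']-.019*Rc.as_matrix()[:,2];x=Rc.as_matrix()[:,0]
b=balls([C+.07*x,C-.07*x]);print(C,(b[0]+b[1])/2,x,(b[0]-b[1])/.14)
c=np.load('wrist.npz');cv2.imwrite('pics/w2.png',cv2.resize(c['pixels'][...,::-1],None,fx=1.2,fy=1.2))
E
```

```text
[ 0.4728 -0.1547  0.281 ] [2.764e+00 2.000e-03 1.289e+00] [-0.3 -0.2 -2.9] 0.017078718803510005
ball 6236 [ 0.4845 -0.0853  0.2987] 0.0004
ball 1610 [ 0.4457 -0.22    0.2987] 0.0005
[ 0.46608152 -0.15271256  0.29870778] [ 0.46511812 -0.15265612  0.2986649 ] [ 0.27831963  0.96048724 -0.00156391] [ 2.77448442e-01  9.61744092e-01 -1.53806784e-04]
```

View pics/w2.png

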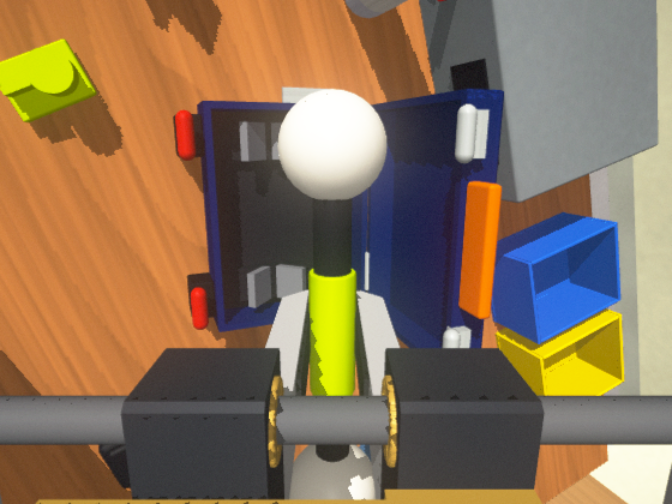

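The bar is held level and centred at (333,300), and the case is clear below it. I'll add a little tilt to keep the gripper body clear of the lid, then go down.

```bash
python3 - <<'E'
from look import *
Rp=down(YC)*R.from_rotvec([-.47,0,0]);d=.019*Rp.apply([0,0,1])
p,r=plan(loc(-.017,0,.17)+d,Rp,7,grip=-1)
p,r=plan(loc(-.015,0,.055)+d,Rp,8,p,r,grip=-1)
E
```

```text
[[0.002, -0.028, 0.645],[-0.11, 0.003, -0.001],-1], 
[[0.002, -0.037, 0.644],[-0.11, 0.003, -0.001],-1], 
[[0.001, -0.046, 0.644],[-0.11, 0.003, -0.001],-1], 
[[0.001, -0.054, 0.643],[-0.11, 0.003, -0.001],-1], 
[[0.001, -0.062, 0.642],[-0.11, 0.003, -0.001],-1], 
[[0.001, -0.071, 0.641],[-0.11, 0.003, -0.001],-1], 
[[0.001, -0.08, 0.64],[-0.11, 0.003, -0.001],-1], 
end [ 0.5158 -0.1662  0.1531] [ 2.671 -0.     1.292]
[[-0.0, -0.21, 0.431],[0.0, -0.0, -0.0],-1], 
[[-0.0, -0.21, 0.431],[0.0, -0.0, -0.0],-1], 
[[-0.0, -0.209, 0.431],[0.0, -0.0, -0.0],-1], 
[[-0.0, -0.21, 0.431],[0.0, -0.0, -0.0],-1], 
[[-0.0, -0.209, 0.431],[0.0, -0.0, -0.0],-1], 
[[-0.0, -0.21, 0.431],[0.0, -0.0, -0.0],-1], 
[[-0.001, -0.209, 0.431],[0.0, -0.0, -0.0],-1], 
[[-0.0, -0.21, 0.431],[0.0, -0.0, -0.0],-1], 
end [ 0.5177 -0.1668  0.038 ] [ 2.671 -0.     1.292]
```

Request:
send_rows([
  [[0,-0.03,0.645],[-0.11,0,0],-1],
  [[0,-0.04,0.645],[-0.11,0,0],-1],
  [[0,-0.045,0.645],[-0.11,0,0],-1],
  [[0,-0.055,0.645],[-0.11,0,0],-1],
  [[0,-0.06,0.64],[-0.11,0,0],-1],
  [[0,-0.07,0.64],[-0.11,0,0],-1],
  [[0,-0.08,0.64],[-0.11,0,0],-1],
  [[0,0,0],[0,0,0],-1],
])

```text
time_s: 9.9
ee_pos: [0.5153, -0.1654, 0.1503]
eef_rot: [2.675, 0.001, 1.292]
force: [-1.0, -0.4, -1.8]
grip_width: 0.0171
grip_force: 30.0
```

```bash
python3 - <<'E'
from look import *
o=get_obs();print(o['ee_pos'].round(4),o['eef_rot'].round(3),o['force'].round(1),o['grip_width'])
Rc=R.from_euler('xyz',o['eef_rot']);C=o['ee_pos']-.019*Rc.as_matrix()[:,2];x=Rc.as_matrix()[:,0]
b=balls([C+.07*x,C-.07*x]);print(C,(b[0]+b[1])/2,x,(b[0]-b[1])/.14)
Rp=down(YC)*R.from_rotvec([-.47,0,0]);d=.019*Rp.apply([0,0,1])
p,r=plan(loc(-.015,0,.055)+d,Rp,8,grip=-1)
E
```

```text
[ 0.5153 -0.1654  0.1503] [2.675e+00 1.000e-03 1.292e+00] [-1.  -0.4 -1.8] 0.017110993790996412
ball 6425 [ 0.5252 -0.0955  0.1672] 0.0004
ball 2025 [ 0.487  -0.2303  0.1672] 0.0005
[ 0.50710505 -0.16298975  0.16728125] [ 0.50609354 -0.16289174  0.16722124] [ 2.74814244e-01  9.61496860e-01 -9.58756450e-04] [2.73349203e-01 9.63143257e-01 1.33873603e-04]
[[-0.002, -0.205, 0.428],[-0.002, 0.001, 0.001],-1], 
[[-0.002, -0.206, 0.428],[-0.002, 0.001, 0.001],-1], 
[[-0.002, -0.206, 0.428],[-0.002, 0.001, 0.001],-1], 
[[-0.002, -0.206, 0.428],[-0.002, 0.001, 0.001],-1], 
[[-0.002, -0.206, 0.427],[-0.002, 0.001, 0.001],-1], 
[[-0.002, -0.206, 0.427],[-0.002, 0.001, 0.001],-1], 
[[-0.001, -0.206, 0.428],[-0.002, 0.001, 0.001],-1], 
[[-0.002, -0.206, 0.427],[-0.002, 0.001, 0.001],-1], 
end [ 0.5177 -0.1668  0.0381] [ 2.672 -0.     1.292]
```

Request:
send_rows([
  [[0,-0.2,0.43],[0,0,0],-1],
  [[0,-0.205,0.43],[0,0,0],-1],
  [[0,-0.205,0.43],[0,0,0],-1],
  [[0,-0.205,0.43],[0,0,0],-1],
  [[0,-0.205,0.43],[0,0,0],-1],
  [[0,-0.2,0.43],[0,0,0],-1],
  [[0,-0.2,0.43],[0,0,0],-1],
  [[0,0,0],[0,0,0],-1],
  [[0,0,0],[0,0,0],-1],
])

```text
time_s: 10.85
ee_pos: [0.519, -0.1675, 0.0539]
eef_rot: [2.67, 0.002, 1.292]
force: [-0.1, -0.4, -3.2]
grip_width: 0.017
grip_force: 30.0
```

```bash
python3 - <<'E'
from look import *
o=get_obs();print(o['ee_pos'].round(4),o['eef_rot'].round(3),o['force'].round(1),o['grip_width'])
Rp=down(YC)*R.from_rotvec([-.47,0,0]);d=.019*Rp.apply([0,0,1])
p,r=plan(loc(-.0145,0,.050)+d,Rp,4,grip=-1)
p,r=plan(loc(-.0145,0,.044)+d,Rp,6,p,r,grip=-1)
E
```

```text
[ 0.519  -0.1675  0.0539] [2.670e+00 2.000e-03 1.292e+00] [-0.1 -0.4 -3.2] 0.016994629863797912
[[0.004, -0.086, 0.151],[0.003, 0.003, 0.001],-1], 
[[0.003, -0.086, 0.151],[0.003, 0.003, 0.001],-1], 
[[0.003, -0.086, 0.151],[0.003, 0.003, 0.001],-1], 
[[0.004, -0.085, 0.151],[0.003, 0.003, 0.001],-1], 
end [ 0.5182 -0.1669  0.0331] [2.672 0.    1.292]
[[-0.0, -0.015, 0.03],[-0.0, 0.0, 0.0],-1], 
[[-0.0, -0.015, 0.03],[-0.0, 0.0, 0.0],-1], 
[[-0.0, -0.015, 0.03],[-0.0, 0.0, 0.0],-1], 
[[-0.0, -0.015, 0.029],[-0.0, 0.0, 0.0],-1], 
[[-0.0, -0.016, 0.03],[-0.0, 0.0, 0.0],-1], 
[[-0.0, -0.015, 0.029],[-0.0, 0.0, 0.0],-1], 
end [ 0.5182 -0.1669  0.0271] [2.672 0.    1.292]
```

Request:
send_rows([
  [[0,-0.086,0.15],[0,0,0],-1],
  [[0,-0.086,0.15],[0,0,0],-1],
  [[0,-0.086,0.15],[0,0,0],-1],
  [[0,-0.086,0.15],[0,0,0],-1],
  [[0,0,0],[0,0,0],-1],
  [[0,-0.015,0.03],[0,0,0],-1],
  [[0,-0.015,0.03],[0,0,0],-1],
])

```text
time_s: 11.55
ee_pos: [0.5174, -0.1675, 0.03]
eef_rot: [2.671, 0.002, 1.291]
force: [-0.1, 0.2, -3.1]
grip_width: 0.0172
grip_force: 30.0
```

Request:
send_rows([
  [[0,-0.015,0.03],[0,0,0],-1],
  [[0,-0.015,0.03],[0,0,0],-1],
  [[0,0,0],[0,0,0],-1],
])

```text
time_s: 11.85
ee_pos: [0.5175, -0.1675, 0.028]
eef_rot: [2.671, 0.002, 1.291]
force: [-0.2, 0.5, -2.2]
grip_width: 0.0172
grip_force: 30.0
```

Request:
send_rows([
  [[0,-0.015,0.03],[0,0,0],-1],
  [[0,0,0],[0,0,0],-1],
])

```text
time_s: 12.05
ee_pos: [0.5179, -0.1677, 0.0274]
eef_rot: [2.67, 0.002, 1.291]
force: [2.7, -0.6, -0.2]
grip_width: 0.0172
grip_force: 30.0
```

Request:
send_rows([
  [[0,-0.015,0.03],[0,0,0],-1],
  [[0,0,0],[0,0,0],-1],
])

```text
time_s: 12.25
ee_pos: [0.5183, -0.1679, 0.0268]
eef_rot: [2.668, 0.002, 1.291]
force: [4.1, -0.1, 4.4]
grip_width: 0.0171
grip_force: 30.0
```

Contact in the V rests. Releasing gently.

Request:
send_rows([
  [[0,0.02,0],[0,0,0],-1],
  [[0,0,0],[0,0,0],-1],
  [[0,0,0],[0,0,0],-0.6],
  [[0,0,0],[0,0,0],-0.5],
  [[0,0,0],[0,0,0],-0.36],
  [[0,0,0],[0,0,0],-0.36],
  [[0,0,0],[0,0,0],-0.36],
], squeeze=5)

```text
time_s: 12.95
ee_pos: [0.5176, -0.1675, 0.0259]
eef_rot: [2.672, 0.002, 1.291]
force: [0.7, 0.7, -0.2]
grip_width: 0.0301
grip_force: 0.0
```

Request:
send_rows([
  [[0,0,-0.15],[0,0,0],-0.36],
  [[0,0,-0.3],[0,0,0],-0.36],
  [[0,0,-0.4],[0,0,0],-0.36],
  [[0,0,-0.6],[0,0,0],-0.36],
  [[0,0,-0.9],[0,0,0],-0.36],
  [[0,0,-0.9],[0,0,0],-0.36],
  [[0,0,-0.9],[0,0,0],-0.36],
  [[0,0,-0.9],[0,0,0],-0.36],
  [[0,0,0],[0,0,0],-0.36],
])

```text
time_s: 13.85
ee_pos: [0.452, -0.1487, 0.1646]
eef_rot: [2.666, 0.003, 1.291]
force: [-0.1, -0.8, 0.2]
grip_width: 0.0302
grip_force: 0.0
```

```bash
python3 - <<'E'
from look import *
o=get_obs();print(o['qpos'].round(3),o['ee_pos'].round(4),o['eef_rot'].round(3),o['force'].round(1),o['grip_width'])
b=balls([loc(-.015,.07,.045),loc(-.015,-.07,.045)]);print((b[0]+b[1])/2,loc(-.015,0,.045))
c=np.load('wrist.npz');cv2.imwrite('pics/w3.png',cv2.resize(c['pixels'][...,::-1],None,fx=1.2,fy=1.2))
E
sed -i "s/u>310/u>150/" case.py
```

```text
[-0.433 -0.072  2.113  0.115  0.633 -0.231] [ 0.452  -0.1487  0.1646] [2.666 0.003 1.291] [-0.1 -0.8  0.2] 0.0301891904000595
ball 1723 [ 0.5283 -0.098   0.0437] 0.0005
ball 1392 [ 0.4901 -0.2325  0.0436] 0.0007
[ 0.50920171 -0.16523467  0.04362307] [ 0.50942608 -0.16439863  0.045     ]
```

View pics/w3.png

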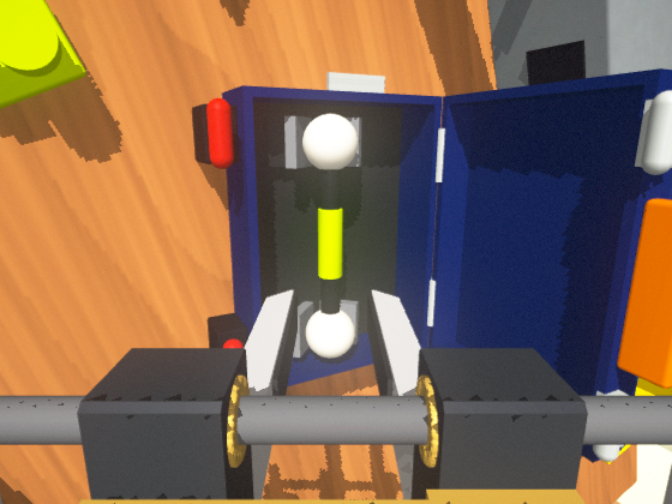

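The bar lies in the case, with one ball in each rest at (330,142) and (330,332). Next I'll measure the lid angle.

```bash
python3 - <<'E'
from h import *
c=dict(np.load('wrist.npz'));W=world(c);hsv=cv2.cvtColor(c['pixels'],cv2.COLOR_RGB2HSV).astype(int)
H,S=hsv[...,0],hsv[...,1]
L=np.stack([W@EX-.550,W@EY+.0178,W[...,2]],-1)
m=(c['depth']>0)&(H>=5)&(H<17)&(S>170)&(W[...,2]>.15)&(abs(L[...,0]-.08)<.06)
P=L[m];print(len(P),np.percentile(P,[1,50,99],axis=0).round(4))
A=np.polyfit(P[:,2],P[:,0],1);print('tab inner slope',A,'angle',np.pi/2-np.arctan(-A[0]), np.std(P[:,0]-np.polyval(A,P[:,2])))
nav=(c['depth']>0)&(H>108)&(H<130)&(S>130)&(abs(L[...,1])<.06)&(L[...,2]>.08)&(L[...,2]<.16)&(L[...,0]>.05)
Q=L[nav];A=np.polyfit(Q[:,2],Q[:,0],1);print('lid',len(Q),A,np.pi/2+np.arctan(A[0]),np.std(Q[:,0]-np.polyval(A,Q[:,2])))
# outer side from scene/top
for n in('scene','top'):
    c=cam(n);W=world(c);hsv=cv2.cvtColor(c['pixels'],cv2.COLOR_RGB2HSV).astype(int);H,S=hsv[...,0],hsv[...,1]
    L=np.stack([W@EX-.550,W@EY+.0178,W[...,2]],-1)
    m=(c['depth']>0)&(abs(L[...,1])<.1)&(L[...,2]>.1)&(L[...,2]<.26)&(L[...,0]>.05)&(L[...,0]<.15)
    for lo in np.arange(.1,.25,.015):
        q=L[m&(L[...,2]>=lo)&(L[...,2]<lo+.015)]
        if len(q): print(n,lo.round(3),len(q),np.percentile(q[:,0],[3,50,97]).round(3))
    m=(c['depth']>0)&(W[...,2]>.03)&(L[...,0]>.11)&(L[...,0]<.3)&(abs(L[...,1])<.15)
    print('behind',np.percentile(L[m],[1,99],axis=0).round(3) if m.any() else 0)
E
```

```text
4984 [[ 0.0711 -0.0431  0.2025]
 [ 0.0728 -0.0055  0.2123]
 [ 0.0748  0.0422  0.2248]]
tab inner slope [-0.05402224  0.0843259 ] angle 1.5168265456236953 0.0007203294154534456
lid 11748 [-0.0426149   0.10289712] 1.528207199172469 0.0005881752115472388
scene 0.1 33 [0.082 0.103 0.109]
scene 0.115 38 [0.078 0.102 0.108]
scene 0.13 35 [0.079 0.102 0.108]
scene 0.145 32 [0.077 0.102 0.107]
scene 0.16 38 [0.079 0.104 0.106]
scene 0.175 52 [0.076 0.104 0.106]
scene 0.19 225 [0.074 0.093 0.103]
scene 0.205 263 [0.064 0.083 0.102]
scene 0.22 86 [0.076 0.081 0.086]
behind [[ 0.182 -0.132  0.037]
 [ 0.299  0.148  0.117]]
top 0.1 4 [0.071 0.078 0.085]
top 0.115 2 [0.07 0.07 0.07]
top 0.13 4 [0.069 0.071 0.075]
top 0.145 1 [0.071 0.071 0.071]
top 0.16 1 [0.067 0.067 0.067]
top 0.175 3 [0.067 0.068 0.071]
top 0.19 213 [0.067 0.086 0.097]
top 0.205 198 [0.058 0.071 0.094]
top 0.22 79 [0.06  0.073 0.08 ]
top 0.235 2 [0.073 0.074 0.076]
behind [[ 0.17  -0.138  0.034]
 [ 0.298  0.149  0.118]]
```

```bash
python3 - <<'E'
from look import *
Rv=down(TH+np.pi)
p,r=plan(loc(.0,0,.33),down(TH+np.pi),16,grip=-1)
p,r=plan(loc(.115,0,.31),Rv,5,p,r,grip=-1)
E
```

```text
[[0.001, 0.299, -0.244],[0.191, 0.193, -0.802],-1], 
[[-0.022, 0.292, -0.251],[0.191, 0.193, -0.802],-1], 
[[-0.044, 0.283, -0.258],[0.191, 0.193, -0.802],-1], 
[[-0.065, 0.272, -0.266],[0.191, 0.193, -0.802],-1], 
[[-0.084, 0.258, -0.274],[0.191, 0.193, -0.802],-1], 
[[-0.102, 0.243, -0.282],[0.191, 0.193, -0.802],-1], 
[[-0.118, 0.226, -0.29],[0.191, 0.193, -0.802],-1], 
[[-0.132, 0.207, -0.297],[0.191, 0.193, -0.802],-1], 
[[-0.144, 0.187, -0.305],[0.191, 0.193, -0.802],-1], 
[[-0.153, 0.166, -0.313],[0.191, 0.193, -0.802],-1], 
[[-0.161, 0.143, -0.32],[0.191, 0.193, -0.802],-1], 
[[-0.166, 0.12, -0.326],[0.191, 0.193, -0.802],-1], 
[[-0.169, 0.097, -0.333],[0.191, 0.193, -0.802],-1], 
[[-0.169, 0.072, -0.339],[0.191, 0.193, -0.802],-1], 
[[-0.167, 0.049, -0.344],[0.191, 0.193, -0.802],-1], 
[[-0.163, 0.024, -0.349],[0.191, 0.193, -0.802],-1], 
end [ 0.5238 -0.1685  0.33  ] [ 3.141 -0.     2.863]
[[-0.767, -0.0, 0.133],[0.001, -0.0, 0.001],-1], 
[[-0.767, -0.0, 0.133],[0.001, -0.0, 0.001],-1], 
[[-0.767, -0.0, 0.134],[0.001, -0.0, 0.001],-1], 
[[-0.766, -0.0, 0.133],[0.001, -0.0, 0.001],-1], 
[[-0.767, -0.001, 0.134],[0.001, -0.0, 0.001],-1], 
end [ 0.6344 -0.2002  0.31  ] [-3.141 -0.     2.863]
```

Request:
send_rows([
  [[0,0.4,-0.8],[0,0,0],-1],
  [[0,0.45,-0.9],[0,0,0],-1],
  [[0,0.45,-0.9],[0,0,0],-1],
  [[0,0.45,-0.9],[0,0,0],-1],
  [[0,0.45,-0.9],[0,0,0],-1],
  [[0,0.4,-0.8],[0,0,0],-1],
])

```text
time_s: 14.6
ee_pos: [0.4511, -0.1479, 0.3357]
eef_rot: [2.673, 0.002, 1.291]
force: [0.3, -0.2, 0.6]
grip_width: 0.0003
grip_force: 0.0
```

```bash
python3 - <<'E'
from look import *
p,r=plan(loc(.0,0,.33),down(TH+np.pi),16,grip=-1)
E
```

```text
[[0.0, 0.135, 0.082],[0.191, 0.192, -0.802],-1], 
[[-0.014, 0.136, 0.078],[0.191, 0.192, -0.802],-1], 
[[-0.029, 0.136, 0.075],[0.191, 0.192, -0.802],-1], 
[[-0.044, 0.134, 0.071],[0.191, 0.192, -0.802],-1], 
[[-0.058, 0.131, 0.067],[0.191, 0.192, -0.802],-1], 
[[-0.072, 0.126, 0.062],[0.191, 0.192, -0.802],-1], 
[[-0.085, 0.12, 0.058],[0.191, 0.192, -0.802],-1], 
[[-0.098, 0.112, 0.053],[0.191, 0.192, -0.802],-1], 
[[-0.109, 0.103, 0.048],[0.191, 0.192, -0.802],-1], 
[[-0.12, 0.093, 0.043],[0.191, 0.192, -0.802],-1], 
[[-0.129, 0.082, 0.038],[0.191, 0.192, -0.802],-1], 
[[-0.138, 0.07, 0.033],[0.191, 0.192, -0.802],-1], 
[[-0.144, 0.057, 0.028],[0.191, 0.192, -0.802],-1], 
[[-0.15, 0.044, 0.024],[0.191, 0.192, -0.802],-1], 
[[-0.154, 0.03, 0.02],[0.191, 0.192, -0.802],-1], 
[[-0.157, 0.014, 0.015],[0.191, 0.192, -0.802],-1], 
end [ 0.5238 -0.1685  0.33  ] [-3.141 -0.     2.863]
```

Request:
send_rows([
  [[0,0.13,0.08],[0.19,0.19,-0.8],-1],
  [[0,0.13,0.08],[0.19,0.19,-0.8],-1],
  [[-0.03,0.13,0.07],[0.19,0.19,-0.8],-1],
  [[-0.04,0.13,0.07],[0.19,0.19,-0.8],-1],
  [[-0.06,0.13,0.07],[0.19,0.19,-0.8],-1],
  [[-0.07,0.13,0.06],[0.19,0.19,-0.8],-1],
  [[-0.08,0.12,0.06],[0.19,0.19,-0.8],-1],
  [[-0.1,0.11,0.05],[0.19,0.19,-0.8],-1],
  [[-0.11,0.1,0.05],[0.19,0.19,-0.8],-1],
  [[-0.12,0.09,0.04],[0.19,0.19,-0.8],-1],
  [[-0.13,0.08,0.04],[0.19,0.19,-0.8],-1],
  [[-0.14,0.07,0.03],[0.19,0.19,-0.8],-1],
])

```text
time_s: 15.8
ee_pos: [0.5053, -0.1632, 0.3294]
eef_rot: [3.036, 0.073, 2.474]
force: [0.2, -0.1, -0.0]
grip_width: 0.0007
grip_force: 0.0
```

Request:
send_rows([
  [[-0.14,0.06,0.03],[0.19,0.19,-0.8],-1],
  [[-0.15,0.04,0.02],[0.19,0.19,-0.8],-1],
  [[-0.15,0.03,0.02],[0.19,0.19,-0.8],-1],
  [[-0.16,0.01,0.02],[0.19,0.19,-0.8],-1],
  [[0,0,0],[0,0,0],-1],
])

```text
time_s: 16.3
ee_pos: [0.5236, -0.1681, 0.3276]
eef_rot: [-3.141, 0.001, 2.861]
force: [-0.5, 0.2, -0.2]
grip_width: 0.0007
grip_force: 0.0
```

```bash
python3 - <<'E'
from look import *
o=get_obs();print(o['qpos'].round(3),o['ee_pos'].round(4),o['eef_rot'].round(3))
Rv=down(TH+np.pi)
p,r=plan(loc(.110,0,.30),Rv,6,grip=-1)
p,r=plan(loc(.101,0,.213),Rv,6,p,r,grip=-1)
E
```

```text
[-3.770e-01  2.390e-01  1.319e+00 -1.000e-03  1.582e+00 -1.667e+00] [ 0.5236 -0.1681  0.3276] [-3.141e+00  1.000e-03  2.861e+00]
[[-0.613, -0.0, 0.154],[-0.001, 0.002, -0.003],-1], 
[[-0.613, -0.001, 0.154],[-0.001, 0.002, -0.003],-1], 
[[-0.613, -0.001, 0.153],[-0.001, 0.002, -0.003],-1], 
[[-0.613, -0.001, 0.153],[-0.001, 0.002, -0.003],-1], 
[[-0.613, -0.001, 0.153],[-0.001, 0.002, -0.003],-1], 
[[-0.613, -0.002, 0.154],[-0.001, 0.002, -0.003],-1], 
end [ 0.6296 -0.1988  0.3   ] [-3.141 -0.     2.863]
[[0.05, 0.0, 0.483],[-0.0, -0.0, 0.0],-1], 
[[0.05, 0.0, 0.483],[-0.0, -0.0, 0.0],-1], 
[[0.05, 0.0, 0.483],[-0.0, -0.0, 0.0],-1], 
[[0.05, 0.0, 0.484],[-0.0, -0.0, 0.0],-1], 
[[0.049, 0.0, 0.483],[-0.0, -0.0, 0.0],-1], 
[[0.05, 0.001, 0.484],[-0.0, -0.0, 0.0],-1], 
end [ 0.6209 -0.1963  0.213 ] [-3.141 -0.     2.863]
```

Request:
send_rows([
  [[-0.61,0,0.15],[0,0,0],-1],
  [[-0.61,0,0.15],[0,0,0],-1],
  [[-0.61,0,0.15],[0,0,0],-1],
  [[-0.61,0,0.15],[0,0,0],-1],
  [[-0.61,0,0.15],[0,0,0],-1],
  [[-0.61,0,0.15],[0,0,0],-1],
  [[0,0,0],[0,0,0],-1],
  [[0.05,0,0.45],[0,0,0],-1],
  [[0.05,0,0.45],[0,0,0],-1],
  [[0.05,0,0.45],[0,0,0],-1],
  [[0.05,0,0.45],[0,0,0],-1],
  [[0,0,0],[0,0,0],-1],
])

```text
time_s: 17.5
ee_pos: [0.6218, -0.1972, 0.2474]
eef_rot: [-3.141, 0.002, 2.857]
force: [0.2, 0.4, 0.1]
grip_width: -0.0001
grip_force: 0.0
```

```bash
cat >lid.py <<'E'
from look import *
def tcp(f,u=.168,m=0.):
    U=np.array([-np.cos(f),np.sin(f)]);N=np.array([np.sin(f),np.cos(f)])
    q=np.array([.076,.05])+u*U+(.014+.008*np.sin(f)+m)*N
    return loc(q[0],0,q[1])
def swing(f0,f1,n,m=-.002):
    o=get_obs();p=o['ee_pos'];Rv=down(TH+np.pi)
    print(p.round(4),o['eef_rot'].round(3),o['force'].round(1))
    for f in np.linspace(f0,f1,n+1)[1:]:
        t=tcp(f,m=m);s=(Rv.inv().apply(t-p)/.03).round(2);p=p+Rv.apply(s*.03);print(f.round(2),s.tolist(),t.round(4))
E
python3 - <<'E'
from lid import *
o=get_obs();e=o['ee_pos'];print('local',e@EX-.55,e@EY+.0178,e[2])
p,r=plan(loc(.100,0,.213),down(TH+np.pi),2,grip=-1)
c=cam('scene');cv2.imwrite('pics/s2.png',cv2.resize(c['pixels'][100:240,140:320,::-1],None,fx=4,fy=4,interpolation=cv2.INTER_CUBIC))
E
```

```text
local 0.10202001877083755 -0.0005740620501392089 0.2473984862954702
[[0.035, 0.01, 0.573],[-0.002, 0.008, -0.023],-1], 
[[0.034, 0.009, 0.574],[-0.002, 0.008, -0.023],-1], 
end [ 0.62   -0.1961  0.213 ] [ 3.142 -0.     2.863]
```

View pics/s2.png

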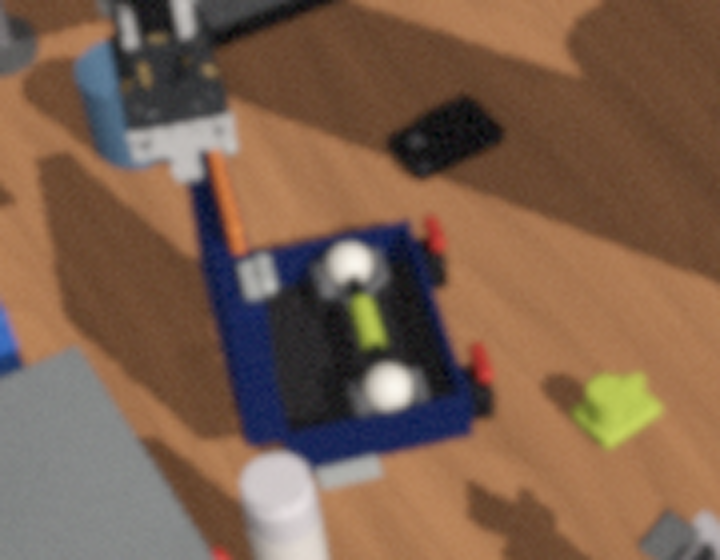

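The shut fingers at (190,170) hover just behind the tab, and the bar is seated. I'll go down behind the tab and start the swing slowly.

Request:
send_rows([
  [[0.02,0,0.28],[0,0,-0.01],-1],
  [[0.02,0,0.28],[0,0,-0.01],-1],
  [[0.02,0,0.28],[0,0,-0.01],-1],
  [[0.02,0,0.28],[0,0,-0.01],-1],
  [[0,0,0],[0,0,0],-1],
])

```text
time_s: 18.05
ee_pos: [0.6201, -0.1967, 0.2142]
eef_rot: [-3.141, 0.003, 2.863]
force: [-0.1, -0.8, 0.3]
grip_width: -0.0001
grip_force: 0.0
```

```bash
python3 -c "
from lid import *
swing(1.6,1.0,12)"
```

```text
[ 0.6201 -0.1967  0.2142] [-3.141e+00  3.000e-03  2.863e+00] [-0.1 -0.8  0.3]
1.55 [0.26, 0.02, -0.14] [ 0.6128 -0.194   0.2184]
1.5 [0.28, -0.0, -0.02] [ 0.6046 -0.1917  0.219 ]
1.45 [0.28, -0.0, -0.01] [ 0.5965 -0.1893  0.2192]
1.4 [0.29, -0.0, 0.01] [ 0.5883 -0.187   0.2189]
1.35 [0.28, -0.0, 0.03] [ 0.5801 -0.1846  0.2183]
1.3 [0.28, -0.0, 0.03] [ 0.572  -0.1823  0.2171]
1.25 [0.29, -0.0, 0.05] [ 0.5639 -0.18    0.2156]
1.2 [0.27, -0.0, 0.07] [ 0.5558 -0.1777  0.2136]
1.15 [0.28, -0.0, 0.08] [ 0.5479 -0.1754  0.2112]
1.1 [0.27, -0.0, 0.09] [ 0.54   -0.1732  0.2084]
1.05 [0.27, -0.0, 0.11] [ 0.5323 -0.171   0.2052]
1.0 [0.26, -0.0, 0.12] [ 0.5248 -0.1688  0.2015]
```

Request:
send_rows([
  [[0.13,0,-0.05],[0,0,0],-1],
  [[0.13,0,-0.05],[0,0,0],-1],
  [[0.15,0,0],[0,0,0],-1],
  [[0.2,0,0],[0,0,0],-1],
  [[0.25,0,0],[0,0,0],-1],
  [[0.25,0,0.02],[0,0,0],-1],
  [[0.25,0,0.02],[0,0,0],-1],
])

```text
time_s: 18.75
ee_pos: [0.5807, -0.1854, 0.2175]
eef_rot: [-3.141, 0.005, 2.863]
force: [1.5, -0.6, -0.2]
grip_width: 0.0006
grip_force: 0.9
```

```bash
python3 -c "
from lid import *
e=get_obs()['ee_pos'];f=np.linspace(.3,1.6,131);i=np.argmin([np.linalg.norm(tcp(a,m=-.001)-e) for a in f]);print('phi',f[i])
swing(f[i],f[i]-.6,12)"
```

```text
phi 1.35
[ 0.5807 -0.1854  0.2175] [-3.141  0.005  2.863] [ 1.5 -0.6 -0.2]
1.3 [0.31, 0.02, 0.01] [ 0.572  -0.1823  0.2171]
1.25 [0.28, 0.0, 0.05] [ 0.5639 -0.18    0.2156]
1.2 [0.28, 0.0, 0.07] [ 0.5558 -0.1777  0.2136]
1.15 [0.27, 0.0, 0.08] [ 0.5479 -0.1754  0.2112]
1.1 [0.27, 0.0, 0.09] [ 0.54   -0.1732  0.2084]
1.05 [0.27, 0.0, 0.11] [ 0.5323 -0.171   0.2052]
1.0 [0.26, 0.0, 0.12] [ 0.5248 -0.1688  0.2015]
0.95 [0.26, 0.0, 0.14] [ 0.5174 -0.1667  0.1974]
0.9 [0.25, 0.0, 0.15] [ 0.5103 -0.1646  0.193 ]
0.85 [0.24, 0.0, 0.16] [ 0.5033 -0.1627  0.1881]
0.8 [0.23, 0.0, 0.17] [ 0.4966 -0.1607  0.1829]
0.75 [0.22, 0.0, 0.19] [ 0.4902 -0.1589  0.1773]
```

Contact with a light force of 1.5 N. I'll continue along the arc.

Request:
send_rows([
  [[0.28,0,0.02],[0,0,0],-1],
  [[0.28,0,0.05],[0,0,0],-1],
  [[0.28,0,0.07],[0,0,0],-1],
  [[0.27,0,0.08],[0,0,0],-1],
  [[0.27,0,0.09],[0,0,0],-1],
  [[0.27,0,0.11],[0,0,0],-1],
  [[0.26,0,0.12],[0,0,0],-1],
])

```text
time_s: 19.45
ee_pos: [0.5256, -0.1697, 0.2007]
eef_rot: [-3.141, 0.005, 2.863]
force: [0.0, -0.4, 1.0]
grip_width: 0.0004
grip_force: 0.6
```

Request:
send_rows([
  [[0.26,0,0.14],[0,0,0],-1],
  [[0.25,0,0.15],[0,0,0],-1],
  [[0.24,0,0.16],[0,0,0],-1],
  [[0.23,0,0.17],[0,0,0],-1],
  [[0.22,0,0.19],[0,0,0],-1],
])

```text
time_s: 19.95
ee_pos: [0.4912, -0.1599, 0.1761]
eef_rot: [-3.141, 0.005, 2.863]
force: [1.4, -0.9, -0.2]
grip_width: 0.0007
grip_force: 0.4
```

```bash
python3 -c "
from lid import *
e=get_obs()['ee_pos'];f=np.linspace(.1,1.6,151);i=np.argmin([np.linalg.norm(tcp(a,m=-.001)-e) for a in f]);print('phi',f[i])
swing(f[i],.2,12)"
```

```text
phi 0.75
[ 0.4912 -0.1599  0.1761] [-3.141  0.005  2.863] [ 1.4 -0.9 -0.2]
0.7 [0.24, 0.02, 0.14] [ 0.4845 -0.1573  0.1719]
0.66 [0.19, 0.0, 0.19] [ 0.4791 -0.1557  0.1661]
0.61 [0.18, 0.0, 0.2] [ 0.4739 -0.1542  0.1602]
0.57 [0.17, 0.0, 0.21] [ 0.4691 -0.1528  0.1539]
0.52 [0.16, 0.0, 0.21] [ 0.4645 -0.1515  0.1475]
0.48 [0.14, 0.0, 0.23] [ 0.4602 -0.1503  0.1408]
0.43 [0.14, 0.0, 0.23] [ 0.4562 -0.1492  0.1338]
0.38 [0.13, 0.0, 0.23] [ 0.4525 -0.1481  0.1267]
0.34 [0.12, 0.0, 0.25] [ 0.4492 -0.1471  0.1195]
0.29 [0.1, 0.0, 0.25] [ 0.4462 -0.1463  0.112 ]
0.25 [0.09, 0.0, 0.25] [ 0.4435 -0.1455  0.1044]
0.2 [0.08, 0.0, 0.26] [ 0.4412 -0.1449  0.0967]
```

Request:
send_rows([
  [[0.23,0,0.15],[0,0,0],-1],
  [[0.19,0,0.19],[0,0,0],-1],
  [[0.18,0,0.2],[0,0,0],-1],
  [[0.17,0,0.21],[0,0,0],-1],
  [[0.16,0,0.21],[0,0,0],-1],
  [[0.14,0,0.23],[0,0,0],-1],
  [[0.14,0,0.23],[0,0,0],-1],
  [[0.13,0,0.23],[0,0,0],-1],
  [[0.12,0,0.25],[0,0,0],-1],
  [[0.1,0,0.25],[0,0,0],-1],
  [[0,0,0],[0,0,0],-1],
])

```text
time_s: 21.05
ee_pos: [0.4463, -0.1471, 0.1107]
eef_rot: [-3.141, 0.003, 2.863]
force: [0.3, 0.7, -0.4]
grip_width: 0.0005
grip_force: 0.0
```

```bash
python3 -c "
from lid import *
swing(.28,.0,12)
c=cam('scene');cv2.imwrite('pics/s3.png',cv2.resize(c['pixels'][100:240,140:320,::-1],None,fx=4,fy=4,interpolation=cv2.INTER_CUBIC))"
```

```text
[ 0.4463 -0.1471  0.1107] [-3.141e+00  3.000e-03  2.863e+00] [ 0.3  0.7 -0.4]
0.26 [0.08, 0.02, 0.15] [ 0.4441 -0.1457  0.1062]
0.23 [0.05, 0.0, 0.13] [ 0.4429 -0.1453  0.1023]
0.21 [0.04, 0.0, 0.13] [ 0.4417 -0.145   0.0984]
0.19 [0.04, 0.0, 0.13] [ 0.4406 -0.1447  0.0944]
0.16 [0.03, 0.0, 0.13] [ 0.4396 -0.1444  0.0904]
0.14 [0.03, 0.0, 0.14] [ 0.4387 -0.1442  0.0864]
0.12 [0.03, 0.0, 0.13] [ 0.4379 -0.1439  0.0824]
0.09 [0.02, 0.0, 0.14] [ 0.4372 -0.1437  0.0783]
0.07 [0.02, 0.0, 0.13] [ 0.4366 -0.1436  0.0743]
0.05 [0.02, 0.0, 0.14] [ 0.4361 -0.1434  0.0702]
0.02 [0.01, 0.0, 0.14] [ 0.4357 -0.1433  0.0661]
0.0 [0.02, 0.0, 0.13] [ 0.4354 -0.1432  0.062 ]
```

View pics/s3.png

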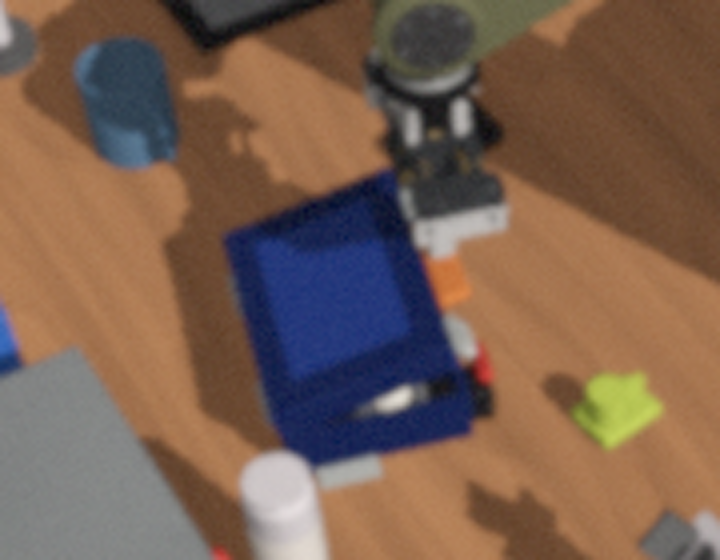

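The lid has followed down to about 0.28 rad, with the fingers on the orange tab at (440,270). Next is the slow press.

Request:
send_rows([
  [[0.07,0,0.13],[0,0,0],-1],
  [[0.05,0,0.13],[0,0,0],-1],
  [[0.04,0,0.13],[0,0,0],-1],
  [[0.04,0,0.13],[0,0,0],-1],
  [[0.03,0,0.13],[0,0,0],-1],
  [[0.03,0,0.13],[0,0,0],-1],
])

```text
time_s: 21.7
ee_pos: [0.4396, -0.1452, 0.088]
eef_rot: [-3.141, 0.005, 2.863]
force: [0.8, 0.2, -0.2]
grip_width: 0.0005
grip_force: 0.2
```

Request:
send_rows([
  [[0.03,0,0.1],[0,0,0],-1],
  [[0.02,0,0.1],[0,0,0],-1],
  [[0.02,0,0.1],[0,0,0],-1],
  [[0.02,0,0.1],[0,0,0],-1],
])

```text
time_s: 22.1
ee_pos: [0.4378, -0.1448, 0.0777]
eef_rot: [-3.141, 0.007, 2.863]
force: [-4.9, 3.1, 19.3]
grip_width: 0.0003
grip_force: 9.9
```

Request:
send_rows([
  [[0.01,0,0.1],[0,0,0],-1],
  [[0.01,0,0.1],[0,0,0],-1],
  [[0.01,0,0.1],[0,0,0],-1],
])

```text
time_s: 22.4
ee_pos: [0.4364, -0.1443, 0.0674]
eef_rot: [-3.141, 0.005, 2.863]
force: [0.2, 0.9, -0.2]
grip_width: 0.0007
grip_force: 0.1
```

Request:
send_rows([
  [[0,0,0.05],[0,0,0],-1],
  [[0,0,0.05],[0,0,0],-1],
  [[0,0,0.04],[0,0,0],-1],
  [[0,0,0],[0,0,0],-1],
])

```text
time_s: 22.8
ee_pos: [0.4364, -0.1444, 0.064]
eef_rot: [-3.141, 0.005, 2.863]
force: [-7.6, 2.6, 15.4]
grip_width: 0.0002
grip_force: 8.3
```

Resistance at z = 64 mm means the lid is shut. I'll retreat and check.

Request:
send_rows([
  [[0.05,0,-0.2],[0,0,0],-1],
  [[0.1,0,-0.5],[0,0,0],-1],
  [[0,0,-0.8],[0,0,0],-1],
  [[0,0,-0.9],[0,0,0],-1],
  [[0,0,-0.9],[0,0,0],-1],
  [[0,0,-0.9],[0,0,0],-1],
  [[0,0,-0.5],[0,0,0],-1],
  [[0,0,0],[0,0,0],-1],
])

```text
time_s: 23.6
ee_pos: [0.4321, -0.1431, 0.2059]
eef_rot: [-3.14, 0.008, 2.863]
force: [-0.0, 0.1, 0.1]
grip_width: 0.0006
grip_force: 0.0
```

```bash
python3 -c "
from lid import *
c=cam('wrist');W=world(c);hsv=cv2.cvtColor(c['pixels'],cv2.COLOR_RGB2HSV).astype(int);H,S=hsv[...,0],hsv[...,1]
L=np.stack([W@EX-.550,W@EY+.0178,W[...,2]],-1);ok=c['depth']>0
P=L[ok&(H>=5)&(H<17)&(S>170)&(abs(L[...,0]+.089)<.012)&(abs(L[...,1])<.04)&(L[...,2]>.05)];print('tab',len(P),np.median(P,axis=0) if len(P) else 0)
s=dict(cam('scene'));W=world(s);L=np.stack([W@EX-.550,W@EY+.0178,W[...,2]],-1);ok=s['depth']>0
Q=L[ok&(abs(L[...,0])<.05)&(abs(L[...,1])<.08)&(L[...,2]<.14)];A=np.linalg.lstsq(np.c_[Q[:,:2],np.ones(len(Q))],Q[:,2],rcond=None)[0];print('lid top plane',A)
im=np.hstack([cv2.resize(s['pixels'][80:300,120:340],(390,390)),cv2.resize(c['pixels'],(400,390))]);cv2.imwrite('pics/end.png',im[...,::-1])"
```

```text
tab 200 [-0.07864479 -0.00234968  0.06278634]
lid top plane [ 0.00281451 -0.00294681  0.08282589]
```

View pics/end.png

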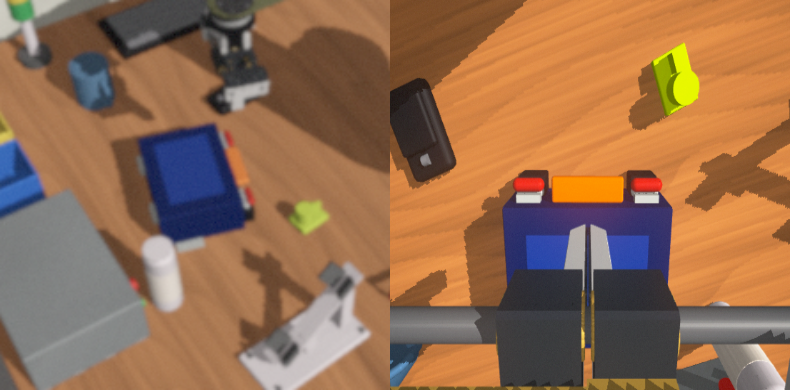

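The lid is flat (slope about 0.003) at (190,180). Both catches are hooked under the rollers at (530,185) and (647,185), the tab is at 63 mm and the stand is empty.

```bash
python3 -c "
from station import *
print(hand_in())"
```

```text
the job is handed in; nothing more can be done
None
```

The ball bar lies in its two rests and is released, the lid is snapped shut, the other things were left where they were, and the job was handed in at about 24 s of robot time.

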